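Sweep the inspected sealing caps off the light box into the instrument pan

TASK

The three black trocar sealing caps on the inspection light box have passed: sweep them with your fingertips across the panel and over the edge of the box, so that all three end up in the steel instrument pan that stands against its side. Only push them lightly along, do not pinch them or pick them up, and leave the pan, the amber vial holder and everything else standing where it is.

Things in the scene. Friction and masses are not known exactly. Their poses are not given: they have to be found in the camera images.
- light_box: Inspection light box fixed on the bench: aluminium frame with a flush white panel, 250 mm along its x axis (away from the robot), 300 mm along its y axis (sideways), 45 mm high, turned by some degrees. Its top is plain, level and smooth with no raised edge, so things can be pushed off it. Origin: centre of its underside, on the bench; z up.
- cap_a: One of three alike trocar sealing caps: a black rubber disc, 30 mm in diameter and 14 mm high, about 18 g, with a small dimple in its upper face, lying flat on the light box. Origin: centre of its underside. Nothing else on the box lies within 45 mm of it measured along the box's x axis (centre to centre), so a straight push along the box's y axis is clear either way.
- cap_b: One of three alike trocar sealing caps: a black rubber disc, 30 mm in diameter and 14 mm high, about 18 g, with a small dimple in its upper face, lying flat on the light box. Origin: centre of its underside. Nothing else on the box lies within 45 mm of it measured along the box's x axis (centre to centre), so a straight push along the box's y axis is clear either way.
- cap_c: One of three alike trocar sealing caps: a black rubber disc, 30 mm in diameter and 14 mm high, about 18 g, with a small dimple in its upper face, lying flat on the light box. Origin: centre of its underside. Nothing else on the box lies within 45 mm of it measured along the box's x axis (centre to centre), so a straight push along the box's y axis is clear either way.
- pan: Steel instrument pan, open on top, loose, 0.9 kg: 280 mm along x, 170 mm along y, 40 mm high, walls 2 mm, a grey mat on its floor (mat top 5 mm above the bench). A long side stands against the +y or the -y edge of the light box, 2 to 6 mm off it, rim 5 mm below the box's top. Axes parallel to the box's. Origin: centre of its underside.
- vial_mid (a point): Amber glass vial with a metal cap in a round steel holder, one piece, 32 mm in diameter and 46 mm high, standing loose on the light box among the caps. The point is its centre, 23 mm above its underside; z is up. To be left alone.
- lid_mid (a point): Flat aluminium lid of a sterilisation container with a blue plastic handle, 280 by 170 mm, 19 mm high and 46 mm at the handle, lying loose on the bench against the side of the light box opposite to the pan. The point is its centre, 10 mm above the bench. To be left alone.
- sleeve_mid (a point): Chrome trocar sleeve standing on its head on the bench beyond the far edge of the light box: head 30 mm in diameter with a small tap at one side, tube 12 mm, 89 mm high in all. The point is its centre, 45 mm above the bench; z is up. To be left alone.
- dilator_mid (a point): Steel dilator lying on the bench beyond the far edge of the light box: a rod 8 mm thick with a flat grip at one end, about 160 mm long, along its y axis. The point lies 4 mm above the bench, between the grip and the rod's middle. To be left alone.
There are look-alikes about, which are no part of the job. Leave any green look-alike of the cap_a alone. There is more than one size of the part that bears vial_mid; the job needs the smaller.

How it is judged:
By the outcome, as a careful person would: the job done as asked, in the order asked, and still so for the second after the job is handed in, with the robot touching nothing.
It also fails if it takes over 53 s, if anything falls off the work surface, if the arm or the gripper's body presses on something with over 40 N, if the wrist force passes 120 N, or if a joint passes its speed limit or range.

ROBOT

A 6-joint arm with a two-finger parallel gripper is mounted at the origin on the work surface. World frame = base frame: x ahead of the robot, y to its left, z up, the work surface at z = 0. Lengths are in m, angles in rad, forces in N, time in s.
With the tool pointing down it reaches from about 0.325 to 0.775 m from the base axis. Payload 9.3 kg.
Tool frame: the origin (TCP) lies on the front face of the gripper's body, between the roots of the fingers; the fingertips stand 73 mm ahead of it and the grasp point (between the pads) lies 54 mm ahead of it (grip_point_offset is the distance from the TCP to the grasp point, in m); z points along the fingers, y is the direction in which the jaws open and shut (so a half turn about z gives the same grasp; the last joint's range is limited). The gripper opens to 85 mm and grips with 20 to 120 N. Pads are 22 mm wide; open, the fingers measure 114 mm over their backs; the gripper's body (76 mm by 85 mm) begins 54 mm behind the grasp point. The pads swing forward as they close: fully open they stand 13 mm farther back than shut.
Start: joints at [-1.477, 0.259, 0.021, 1.334, 0, 1.418], TCP at [0.134, -0.533, 0.304] pointing down, gripper open.
Joint ranges: [-3.04, 3.04], [-0.91, 1.82], [-1.04, 1.36], [-1.92, 1.95], [-1.52, 1.45], [-3.14, 3.14]. Speed limits (rad/s): [2.22, 2.22, 2.79, 3.14, 3.14, 3.14].

INTERFACE

Orientations are given as a unit quaternion [w, x, y, z].
In Python, from plant import * gives the robot as it stands. Calls block until the motion is done:
- move_pose(position, orientation): joint-space move of the TCP to a pose.
- move_straight(position, attitude=None, max_speed=0.15, threshold=None): straight line of the TCP; attitude=None keeps the orientation; max_speed is the mean speed in m/s. With threshold (N) it stops when the force on the tool has changed by that much, and returns True; else False.
- goto_joints(angles): joint-space move.
- move_gripper(opening, strength=None): opening from 0.0 (shut) to 1.0 (fully open); strength is the grip in N (None keeps the last); returns when the fingers have stopped.
- pause(seconds).
- inverse_kinematics(position, orientation): joint angles nearest the present ones, or None.
- capture(name): name is "scene" or "top" or "wrist"; returns the picture (400x640x3 uint8, red, green, blue); there is no depth.
- camera_model(name): a dict with "fx", "fy", "cx", "cy" (pixels), "origin" and "attitude" of the camera in the world. Camera axes: x right, y down, z forward; pixel columns grow to the right and rows downward; lengths in m; the calibration is good to about 2 mm. A picture is of the moment at which its call begins: read the wrist's pose just before it. camera_model takes no time and is no camera call; for the wrist camera it gives the pose at the moment of the call.
A pose or a line that the arm cannot do raises MotionError and nothing moves.
- hand_in(): hands the job in, once; it reports no verdict.
Trained networks look in the newest picture that a camera, given by its name, has taken for a name from the list of things; names that differ only in an ending like _2 or _b are one class to them, and where a whole thing is asked for, a point or a joint stands for the part that bears it (a point fixed in the world has none). Each returns a list of dicts, best first, with "conf" (0 to 1); they miss things now and then, are a little off and sometimes report something else, mostly with a low value. They report only what shows in the picture. A call takes as long as a camera call. They do not tell look-alikes from the thing itself.
- masks_of(camera, query): "region" (400x640 bool, what is visible of it) and "rect" ([left, top, width, height] in pixels, round what is visible of it).
Readings, each from a call of its own:
- read_time_s(): time.
- read_q(): joint angles.
- read_dq(): joint speeds.
- read_joint_efforts(): joint torques, N m.
- read_position(): TCP position.
- read_orientation(): TCP orientation.
- read_force(): force on the tool from outside, world axes, zero at the start.
- read_torque(): the same for the moment, N m.
- read_gripper_width(): opening from 0.0 (shut) to 1.0 (fully open).
Only numpy, scipy, OpenCV 4.12 (cv2) and the standard library are available. Lean on these libraries where they do the work, as an engineer would, in place of code of your own. Each camera call takes 0.05 s, during which the arm holds its last target. There are 200 camera calls.

## Working session

There is one attempt and no reset: what is moved stays moved. The work goes in short steps, each a Python script; the robot and the scene stay as the last script left them, time stands still between calls to the robot, and variables do not carry over. Pictures are saved under pics/ and viewed, about 8 in all and at most 12, crops included, and the job is handed in when it is done.

```bash
mkdir -p pics; python3 - <<'E'
from plant import *
import cv2
for n in ["top","scene"]:
    im=capture(n); cv2.imwrite(f"pics/{n}1.png",im[:,:,::-1]); print(n,camera_model(n))
    for q in ["cap_a","vial_mid","light_box","pan"]:
        for d in masks_of(n,q): print(q,round(d["conf"],2),d["rect"])
print(read_time_s())
E
```

```text
top {'fx': 440.5167949447882, 'fy': 440.5167949447882, 'cx': 315.408866797309, 'cy': 197.01427520951125, 'origin': array([4.17078121e-01, 6.07928350e-04, 8.57507769e-01]), 'attitude': array([ 0.06924828, -0.69530934,  0.7141708 , -0.041348  ])}
cap_a 0.71 [277.0, 209.7, 17.3, 16.2]
cap_a 0.68 [274.3, 182.2, 14.4, 13.0]
cap_a 0.64 [265.8, 299.3, 15.5, 14.3]
cap_a 0.46 [328.0, 140.6, 14.9, 17.8]
vial_mid 0.77 [316.8, 291.4, 25.5, 27.1]
vial_mid 0.66 [274.3, 210.6, 19.9, 15.8]
vial_mid 0.57 [312.1, 230.6, 11.7, 21.9]
light_box 0.66 [218.2, 123.1, 175.9, 151.6]
light_box 0.6 [338.0, 89.2, 14.5, 29.8]
pan 0.59 [374.1, 105.5, 120.7, 159.4]
scene {'fx': 471.31213680788227, 'fy': 471.31213680788227, 'cx': 324.47913275978783, 'cy': 199.86315155613784, 'origin': array([0.9844152 , 0.02435353, 0.82018035]), 'attitude': array([-0.18770734,  0.69711808,  0.66557758, -0.18920578])}
cap_a 0.72 [400.4, 144.0, 118.7, 129.7]
cap_a 0.69 [297.3, 246.6, 17.1, 14.3]
cap_a 0.55 [350.6, 209.6, 15.1, 19.4]
vial_mid 0.85 [311.4, 160.6, 17.1, 21.4]
vial_mid 0.83 [304.8, 119.3, 16.6, 32.6]
light_box 0.69 [251.5, 147.4, 177.7, 141.8]
light_box 0.58 [284.4, 293.2, 19.6, 33.9]
light_box 0.29 [348.6, 187.6, 16.4, 8.3]
pan 0.9 [159.7, 166.1, 105.6, 151.4]
pan 0.68 [326.2, 291.7, 84.2, 20.5]
pan 0.52 [283.8, 294.0, 21.4, 31.8]
0.5
```

View pics/top1.png

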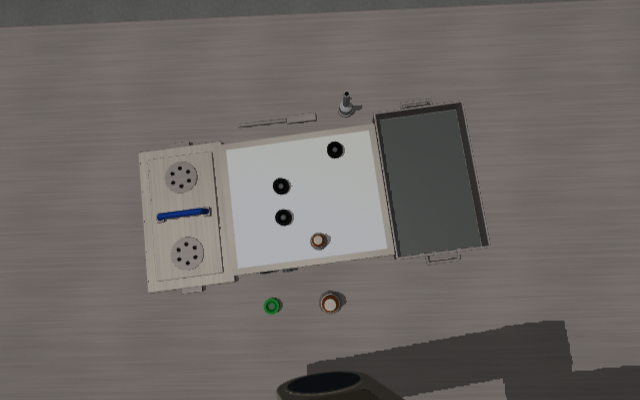

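View pics/scene1.png

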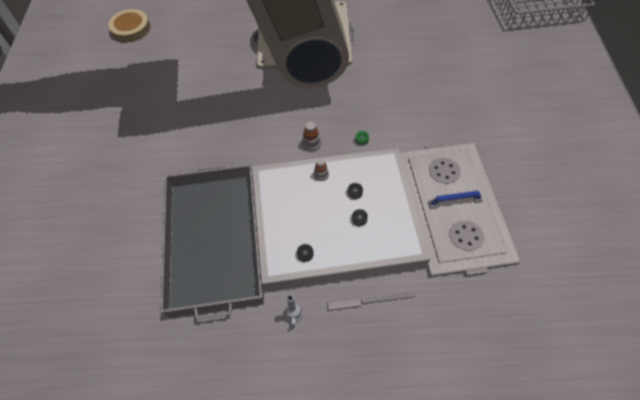

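The top view shows black caps at (335,149), (281,186) and (283,217). The small vial is on the box at (319,241), with the pan on the right (-y) and the lid on the left. The green look-alike (272,306) and larger vial (330,302) stand on the bench.

```bash
cat > h.py <<'E'
import numpy as np, cv2
from scipy.spatial.transform import Rotation as R
def ray(cm,uv,z):
    uv=np.atleast_2d(uv).astype(float); q=np.array(cm["attitude"])
    d=np.c_[(uv[:,0]-cm["cx"])/cm["fx"],(uv[:,1]-cm["cy"])/cm["fy"],np.ones(len(uv))]
    d=R.from_quat(q[[1,2,3,0]]).apply(d); o=np.array(cm["origin"])
    return o+d*((z-o[2])/d[:,2])[:,None]
E
python3 - <<'E'
from plant import *
from h import *
for n in ["top","scene"]:
    im=cv2.imread(f"pics/{n}1.png"); cm=camera_model(n)
    g=cv2.cvtColor(im,cv2.COLOR_BGR2GRAY)
    w=(im.min(2)>155).astype(np.uint8)
    k,l,s,c=cv2.connectedComponentsWithStats(w); i=1+s[1:,4].argmax()
    cnt=max(cv2.findContours((l==i).astype(np.uint8),0,1)[0],key=cv2.contourArea)
    P=ray(cm,cnt[:,0],.045)[:,:2]
    (cx,cy),sz,a=cv2.minAreaRect((P*1000).astype(np.float32)); print(n,"panel",cx,cy,sz,a)
    hull=cv2.fillConvexPoly(np.zeros_like(w),cv2.convexHull(cnt),1)
    k,l,s,c=cv2.connectedComponentsWithStats(((g<90)&(hull>0)).astype(np.uint8))
    for j in range(1,k):
        if s[j,4]>60: print(" blob",s[j],c[j].round(1),ray(cm,c[j],.053)[0].round(4))
    for d in masks_of(n,"pan")[:1]:
        p=np.argwhere(d["region"])[:,::-1]; r=cv2.minAreaRect((ray(cm,p,.04)[:,:2]*1000).astype(np.float32)); print(" pan",r)
    for d in masks_of(n,"light_box")[:1]:
        p=np.argwhere(d["region"])[:,::-1]; r=cv2.minAreaRect((ray(cm,p,.045)[:,:2]*1000).astype(np.float32)); print(" box",r)
print(read_orientation(),read_gripper_width(),read_time_s())
E
```

```text
top panel 544.8076171875 52.44630432128906 (226.18963623046875, 276.1299743652344) 6.123873710632324
 blob [327 142  16  17 217] [334.6 149.6] [ 0.6336 -0.0072  0.053 ]
 blob [273 178  17  17 224] [280.9 185.9] [0.5674 0.0948 0.053 ]
 blob [275 210  17  16 224] [283.4 217.2] [0.5087 0.0909 0.053 ]
 blob [311 234  17  15 139] [320.1 241.3] [0.4627 0.0244 0.053 ]
 pan ((572.7833251953125, -183.70802307128906), (308.5086669921875, 174.74749755859375), 6.2896342277526855)
 box ((542.734130859375, 52.82344055175781), (255.72869873046875, 302.6217346191406), 6.510748863220215)
scene panel 542.6303100585938 59.275848388671875 (245.2218017578125, 307.86090087890625) 6.1232404708862305
 blob [314 165  13  15 151] [319.6 171.9] [0.4605 0.0263 0.053 ]
 blob [347 183  15  16 185] [354.4 190.9] [0.508  0.0913 0.053 ]
 blob [352 210  15  16 197] [359.  217.5] [0.5665 0.0954 0.053 ]
 blob [297 245  16  17 218] [304.5 252.9] [ 0.6331 -0.007   0.053 ]
 pan ((581.6000366210938, -182.13034057617188), (312.0063781738281, 175.03517150878906), 6.3523850440979)
 box ((549.8715209960938, 53.297088623046875), (266.36248779296875, 301.029052734375), 5.984519004821777)
[1.55132842e-06 9.92398245e-01 1.23067958e-01 1.68080234e-05] 1.0005351293267792 0.7
```

```bash
cat >> h.py <<'E'
YAW=np.radians(6.15); C=np.array([.5445,.0525])
def W(x,y,z): return [C[0]+x*np.cos(YAW)-y*np.sin(YAW), C[1]+x*np.sin(YAW)+y*np.cos(YAW), z]
def B(p): d=np.array(p[:2])-C; return np.array([d[0]*np.cos(YAW)+d[1]*np.sin(YAW), -d[0]*np.sin(YAW)+d[1]*np.cos(YAW)])
psi=YAW+np.pi/2
Q=[0.,np.cos(psi/2),np.sin(psi/2),0.]
E
python3 - <<'E'
from plant import *
from h import *
caps=[ray(camera_model("top"),u,.053)[0] for u in ([280.9,185.9],[283.4,217.2],[334.6,149.6])]
c=[B(p) for p in caps]; print(c)
move_gripper(.2,20)
x,y=c[0][0],c[0][1]+.045
move_pose(W(x,y,.20),Q); move_straight(W(x,y,.140),max_speed=.12)
im=capture("wrist"); cv2.imwrite("pics/w1.png",im[:,:,::-1])
t=move_straight(W(x,y,.112),max_speed=.03,threshold=2.5)
print(t,read_position(),read_force(),read_gripper_width(),read_time_s())
E
```

```text
[array([0.02736925, 0.03961247]), array([-0.03148583,  0.04196948]), array([ 0.08222501, -0.06893553])]
True [0.56249857 0.13956966 0.11790441] [-1.07745807  0.54260938  7.73608568] 0.19603212743259424 5.6
```

View pics/w1.png

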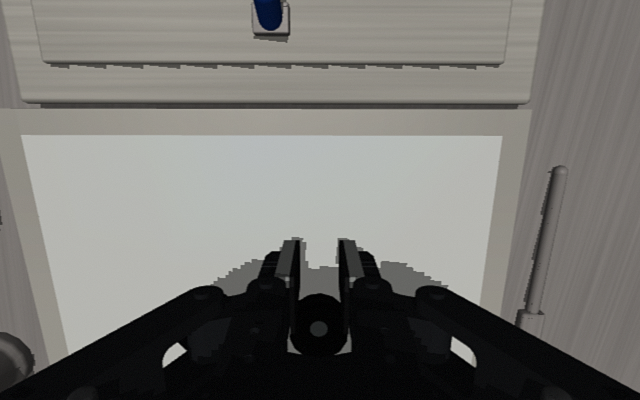

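The wrist view has the cap (319,328) centred in front of the two fingers, and the panel is touched at TCP z = 0.118. Next I push the first cap.

```bash
cat >> h.py <<'E'
def push(m,x,y):
    m.move_straight(W(x,y,.1215),max_speed=.08)
    yy=-.135
    r=m.move_straight(W(x,yy,.1215),max_speed=.07,threshold=8)
    r2=m.move_straight(W(x,-.172,.1215),max_speed=.05,threshold=8)
    print("push",r,r2,np.round(m.read_force(),1),m.read_time_s())
    m.move_straight(W(x,-.165,.16),max_speed=.12)
E
python3 - <<'E'
import plant as m
from h import *
push(m,.0274,.0846)
m.move_straight(W(-.01,-.05,.17),max_speed=.25)
im=m.capture("top"); cv2.imwrite("pics/t2.png",im[:,:,::-1])
im=m.capture("scene"); cv2.imwrite("pics/s2.png",im[:,:,::-1])
E
python3 -c "
import cv2,numpy as np
a=cv2.imread('pics/t2.png')[80:340,120:520];b=cv2.imread('pics/s2.png')[80:340,120:520]
cv2.imwrite('pics/c2.png',np.hstack([a,b]))"
```

```text
push False False [-1.  -0.1  0. ] 10.025
```

View pics/c2.png

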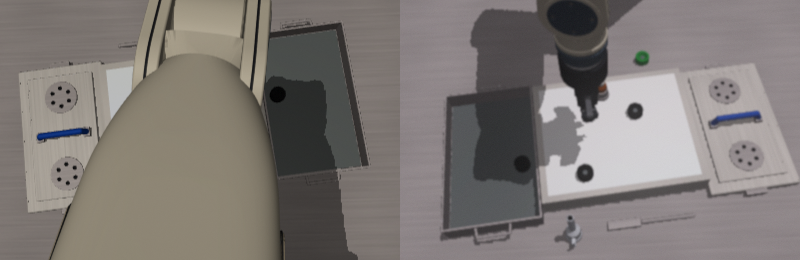

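The first cap lies in the pan, at about (277,94) in the left crop and (521,163) in the right one. The other two caps and the vial haven't moved. Next are cap 2 at x'=-0.0315 and cap 3 at x'=0.082.

```bash
python3 - <<'E'
import plant as m
from h import *
for x,y in [(-.0315,.042+.045),(.0822,-.069+.045)]:
    m.move_straight(W(x,min(y,-.02) if x>0 else -.0,.19),max_speed=.25)
    m.move_straight(W(x,y,.19),max_speed=.25)
    m.move_straight(W(x,y,.13),max_speed=.15)
    push(m,x,y)
p=W(.0822,-.165,.26); m.move_straight(p,max_speed=.25)
m.goto_joints([-1.477,.259,.021,1.334,0,1.418])
a=m.capture("top"); b=m.capture("scene"); cm=m.camera_model("top")
cv2.imwrite("pics/c3.png",np.hstack([a,b])[80:340,[*range(120,520),*range(760,1160)],::-1])
cv2.imwrite("pics/t3.png",a[:,:,::-1]);print(m.read_time_s())
o=cv2.imread("pics/t1.png") if 0 else cv2.imread("pics/top1.png")
d=cv2.absdiff(o,np.ascontiguousarray(a[:,:,::-1])).max(2)
k,l,s,c=cv2.connectedComponentsWithStats((d>35).astype(np.uint8))
for j in range(1,k):
    if s[j,4]>8: print(s[j],c[j].round(1))
E
```

```text
push False False [-0.7 -0.4 -0. ] 17.1417
push False False [-0.1 -0.7 -0.4] 22.1833
25.6833
[386 139  16  16 206] [393.7 146.8]
[327 141  18  18 258] [335.1 149.5]
[390 167  16  16 206] [397.5 174.3]
[273 178  18  17 255] [281.2 185.8]
[395 196  17  16 208] [402.8 203.8]
[275 209  19  18 265] [283.9 217.1]
```

View pics/c3.png

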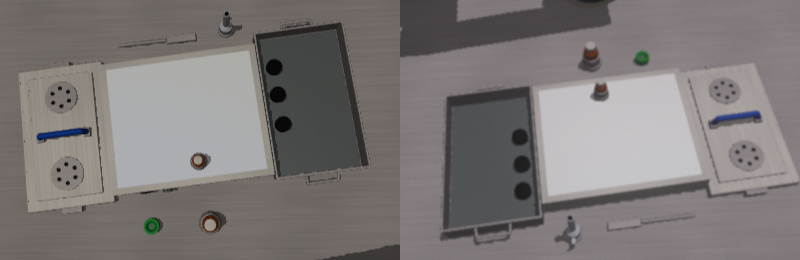

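```bash
python3 -c "
from plant import *
hand_in(); print(read_time_s())"
```

```text
the job is handed in; nothing more can be done
the job is handed in; nothing more can be done
```

All three black caps are in the steel pan and the job is handed in, at about 26 s on the robot's clock (limit 53 s).

I swept each cap along the box's -y direction with the fingertips held about 17 mm apart, so nothing was pinched or lifted. The tips ran about 3 mm above the panel, and no push reached the 8 N stop threshold.

**Last check:** comparing the top view before and after, only six spots had changed: the three old cap positions and the three new ones inside the pan. The pan, both vials, lid, sleeve, dilator and green look-alike showed no change. The caps appear to lie flat, probably upside down, since their dimples no longer show. The arm was back at its start pose, touching nothing. No check failed or disagreed.

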